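Run down the red wing nut of a pipe test plug

TASK

On the cellar bench two pipe stubs are closed with test plugs; the red wing nut is still loose. With the fingertips push its wings round clockwise (seen from above), stroke after stroke and gently, without pinching the nut, until it is fully down on its washer and stops. Leave the blue wing nut and everything else on the bench as they are, and finish clear of everything.

Things in the scene. Friction and masses are not known exactly. Their poses are not given: they have to be found in the camera images.
- red_stand: fixed stand of the red nut: plywood foot 150 x 130 x 12 mm, white pipe stub 90 mm across with a black rubber seal and a steel washer 74 mm across, its top 96.4 mm above the table. Origin on the table under the nut's vertical axis; x axis points to the bracket post.
- red_nut_base (a point): red wing nut (the loose nut to be run down): point on its axis at its underside; x axis along its white-dabbed wing, z up; turns and sinks with it. Two opposite flat wings, 6 mm thick, 8 to 41 mm from the axis, 4 to 29 mm above the underside; hub 20 mm across, 14 mm high. Underside 104 mm above the table fully up, 96.4 mm seated on its washer.
- red_wing (a point): point on the top edge of the white-dabbed wing of the red nut, 30 mm from the axis, 28 mm above the nut's underside
- red_nut (a joint): turn of the red wing nut, rad: grows clockwise seen from above, sinking 0.8 mm per rad. 0 = fully up, 9.5 = seated on its washer, where it stops; the rubber seal makes the stop springy: pressed on, the wings give about 0.3 rad per 10 N and spring back, while this value stays at 9.5. Drags with 0.06 N m (about 2 N at the wing), stays where left.
- red_post (a point): top of the dark steel bracket post (12 x 14 mm, fixed) of the red stand, 66 mm from the nut's axis, 144 mm above the table. From it a level arm, 12 mm wide, 136 to 144 mm above the table, reaches in over the nut to 8 mm past its axis. A pushing finger cannot pass that side and must be raised over the arm; the wings pass beneath.
- blue_stand: fixed stand of the blue nut: plywood foot 150 x 130 x 12 mm, white pipe stub 90 mm across with a black rubber seal and a steel washer 74 mm across, its top 96.4 mm above the table. Origin on the table under the nut's vertical axis; x axis points to the bracket post.
- blue_nut_base (a point): blue wing nut (to be left alone): point on its axis at its underside; x axis along its white-dabbed wing, z up; turns and sinks with it. Two opposite flat wings, 6 mm thick, 8 to 41 mm from the axis, 4 to 29 mm above the underside; hub 20 mm across, 14 mm high. Underside 104 mm above the table fully up, 96.4 mm seated on its washer.
- blue_wing (a point): point on the top edge of the white-dabbed wing of the blue nut, 30 mm from the axis, 28 mm above the nut's underside
- blue_nut (a joint): turn of the blue wing nut, rad: grows clockwise seen from above, sinking 0.8 mm per rad. 0 = fully up, 9.5 = seated on its washer, where it stops; the rubber seal makes the stop springy: pressed on, the wings give about 0.3 rad per 10 N and spring back, while this value stays at 9.5. Drags with 0.06 N m (about 2 N at the wing), stays where left.
- blue_post (a point): top of the dark steel bracket post (12 x 14 mm, fixed) of the blue stand, 66 mm from the nut's axis, 144 mm above the table. From it a level arm, 12 mm wide, 136 to 144 mm above the table, reaches in over the nut to 8 mm past its axis. A pushing finger cannot pass that side and must be raised over the arm; the wings pass beneath.
- tin: bystander, loose: small solvent tin with a yellow label, 56 mm across, 95 mm high, usually between the stands; origin at the centre of its underside
- coupling: bystander, loose: white pipe coupling standing on end, 60 mm across, 45 mm high; origin at the centre of its underside
- jar: bystander, loose: glass jar with steel lid, 76 mm across, 110 mm high; origin at the centre of its underside
- wrench: bystander, loose: steel wrench lying flat
- screwdriver: bystander, loose: screwdriver lying flat
- mug: bystander, loose: white mug, 76 mm across, 90 mm high; origin at the centre of its underside
- wood_block: bystander, loose: wooden block 70 x 100 x 28 mm lying flat; origin at the centre of its underside
There are look-alikes about, which are no part of the job. What is shaped like the red_stand but turquoise or yellow is not meant.

How it is judged:
At the end, for the whole second after the job is handed in: The red nut is seated (turn above 9.1 of 9.5 rad) and at rest; the blue nut's wing has moved less than 10 mm and the bystanders less than 30 mm from their start (value of joint red_nut above 9.1 rad and velocity of joint red_nut between -0.05 and 0.05 rad/s and distance of blue_wing from where it was at the start of the episode below 0.01 m and distance of each of tin, coupling, jar, wrench, screwdriver, mug, wood_block from where it was at the start of the episode below 0.03 m); the robot touches nothing.
It fails at once if the blue wing nut is turned (its wing moves more than 10 mm) (distance of blue_wing from where it was at the start of the episode above 0.01 m).
It fails at once if the red nut is pinched or forced: more than 35 N between the fingers and it (contact force between the fingers and red_nut above 35 N).
It fails at once if a bystander is moved more than 30 mm, lifted or knocked over (distance of any of tin, coupling, jar, wrench, screwdriver, mug, wood_block from where it was at the start of the episode above 0.03 m or angle between any of tin, jar, mug, coupling's own z axis and vertical above 0.5 rad).
It also fails if it takes over 64 s, if anything falls off the work surface, if the arm or the gripper's body presses on something with over 40 N, if the wrist force passes 120 N, or if a joint passes its speed limit or range.

ROBOT

A 6-joint arm with a two-finger parallel gripper is mounted at the origin on the work surface. World frame = base frame: x ahead of the robot, y to its left, z up, the work surface at z = 0. Lengths are in m, angles in rad, forces in N, time in s.
With the tool pointing down it reaches from about 0.3 to 0.775 m from the base axis. Payload 14.6 kg.
Tool frame: the origin (TCP) lies between the finger pads; the fingertips stand 8 mm ahead of it and the grasp point (between the pads) lies 11 mm behind it; z points along the fingers, y is the direction in which the jaws open and shut (so a half turn about z gives the same grasp; the last joint's range is limited). The gripper opens to 85 mm and grips with 20 to 120 N. Pads are 22 mm wide; open, the fingers measure 114 mm over their backs; the gripper's body (76 mm by 85 mm) begins 54 mm behind the grasp point. The pads swing forward as they close: fully open they stand 13 mm farther back than shut.
Start: joints at [1.273, 0.3, 1.521, -0, 1.321, -0.067], TCP at [0.126, 0.535, 0.239] pointing down, gripper open.
Joint ranges: [-3.03, 3.03], [-0.79, 2.21], [0.23, 2.52], [-1.04, 4.18], [0, 3.07], [-2.55, 2.55]. Speed limits (rad/s): [2.22, 2.22, 2.57, 3.14, 3.14, 3.14].

INTERFACE

Orientations are given as a rotation vector (axis times angle).
In Python, from plant import monitor, camera, calibration, ctrl gives the robot as it stands.
- The arm moves only by the shell command python3 -m jog 'ROWS' [FORCE]. ROWS is JSON, one flat list of numbers, 7 for each row, row after row: the shift along the world's x, y, z in units of 0.5 m (1.0 is 0.5 m), then the turn, a rotation vector about the world's x, y, z in units of pi/2 rad (1.0 is pi/2 rad), then the gripper's target within -1 to 1 (fully open at 1, half-way at 0, shut at -1). In form: [tx, ty, tz, rx, ry, rz, claw, tx, ty, tz, rx, ry, rz, claw, ...]. A call has 1 to 12 rows; each row is the pose to reach, as a shift and turn from the pose measured when the call began; what a row does not reach only later rows make up. A row lasts 1/8 s, in which the tool goes at most 62.5 mm and 10.7 degrees, less where a joint would pass 70% of its speed; a pose out of reach is approached as far as the arm can. A call with a number of a shift or a turn outside -1 to 1 is refused whole. A call with a gripper value outside its range is refused whole. The fingers move at their own pace and stop on an object; FORCE is the grip in N (left out, the last holds). Time passes only in rows, so rows that repeat a pose let the fingers close. It gives the time, the measured TCP pose, the force and the opening at its end, in the units of the state.
- monitor.sense(): the state, without advancing time (a new reading comes with each control period).
- camera(name): name is "scene" or "top" or "wrist"; returns the picture (480x640x3 uint8, red, green, blue); there is no depth.
- calibration(name): a dict with "intrinsics" (3x3 intrinsics, pixels), "position" and "orientation" of the camera in the world. Camera axes: x right, y up, looking along -z (the intrinsics and any distortion apply to the point x, -y, -z); pixel columns grow to the right and rows downward; lengths in m; the calibration is good to about 2 mm. A picture is of the moment at which its call begins: read the wrist's pose just before it. calibration takes no time and is no camera call; for the wrist camera it gives the pose at the moment of the call.
- ctrl.sign_off(): hands the job in, once; it reports no verdict.
The state is a dict: "t": time; "joint_pos": joint angles; "dq": joint speeds; "tau": joint torques, N m; "eef_pos": TCP position; "eef_rot": TCP orientation; "force": force on the tool from outside, world axes, zero at the start; "moment": the same for the moment, N m; "opening": finger opening in m.
Only numpy, scipy, OpenCV 4.12 (cv2) and the standard library are available. Lean on these libraries where they do the work, as an engineer would, in place of code of your own. Each camera call takes 0.05 s, during which the arm holds its last target.

## Working session

There is one attempt and no reset: what is moved stays moved. The work goes in short steps, Python scripts to look and compute and a shell command to move; the robot and the scene stay as the last step left them, time stands still between calls to the robot, and variables do not carry over. Pictures are saved under pics/ and viewed, and the job is handed in when it is done.

```bash
mkdir -p pics
cat > h.py <<'E'
import numpy as np, cv2
from plant import monitor, camera, calibration, ctrl
def ray(c,u,v):
    K=np.array(c["intrinsics"]);R=np.array(c["orientation"])
    if R.shape!=(3,3):
        R=cv2.Rodrigues(R.astype(float))[0]
    d=np.linalg.inv(K)@[u,v,1]; d=R@(d*[1,-1,-1]); return np.array(c["position"]),d
def onz(c,u,v,z):
    p,d=ray(c,u,v); return p+d*(z-p[2])/d[2]
def proj(c,P):
    K=np.array(c["intrinsics"]);R=np.array(c["orientation"])
    if R.shape!=(3,3): R=cv2.Rodrigues(R.astype(float))[0]
    q=R.T@(np.array(P)-c["position"]); q=K@(q*[1,-1,-1]); return q[:2]/q[2]
def save(n,f): 
    im=camera(n); cv2.imwrite("pics/"+f,im[:,:,::-1]); return im
E
python3 - <<'E'
from h import *
for n in("scene","top","wrist"):
    print(n,calibration(n)); save(n,n+"0.png")
print(monitor.sense())
E
```

```text
scene {'intrinsics': array([[489.1353553 ,   0.        , 314.29286603],
       [  0.        , 489.1353553 , 241.66977864],
       [  0.        ,   0.        ,   1.        ]]), 'position': array([1.13291698, 0.43769325, 1.15602485]), 'orientation': array([0.36948295, 0.67948643, 2.10336331])}
top {'intrinsics': array([[455.20168879,   0.        , 319.19790672],
       [  0.        , 455.20168879, 230.12171858],
       [  0.        ,   0.        ,   1.        ]]), 'position': array([0.41892342, 0.01168556, 1.0824492 ]), 'orientation': array([ 0.0594248 , -0.05536376, -1.54489105])}
wrist {'intrinsics': array([[413.63359924,   0.        , 318.05948357],
       [  0.        , 413.63359924, 238.20756511],
       [  0.        ,   0.        ,   1.        ]]), 'position': array([0.06231263, 0.55012291, 0.37330284]), 'orientation': array([-0.22166302, -0.17427996,  1.33249777])}
{'t': 0.15, 'joint_pos': array([ 1.27342103e+00,  3.00334726e-01,  1.52142828e+00,  1.96560706e-05,
        1.32067410e+00, -6.65902502e-02]), 'dq': array([-0.00105608, -0.00137084, -0.00298034, -0.00154078,  0.00056415,
        0.00092168]), 'tau': array([ 6.64639629e-04, -5.43664777e+01, -3.61883497e+01, -6.52626113e-05,
        3.15977602e-03, -1.18337664e-05]), 'eef_pos': array([0.12575399, 0.53526532, 0.23886076]), 'eef_rot': array([-3.61700141e-01, -3.12052845e+00,  1.29906490e-03]), 'force': array([-0.28701798,  0.42116735, -0.08540221]), 'moment': array([-0.01839773,  0.00742292, -0.00139702]), 'opening': 0.0852907154712115}
```

View pics/top0.png

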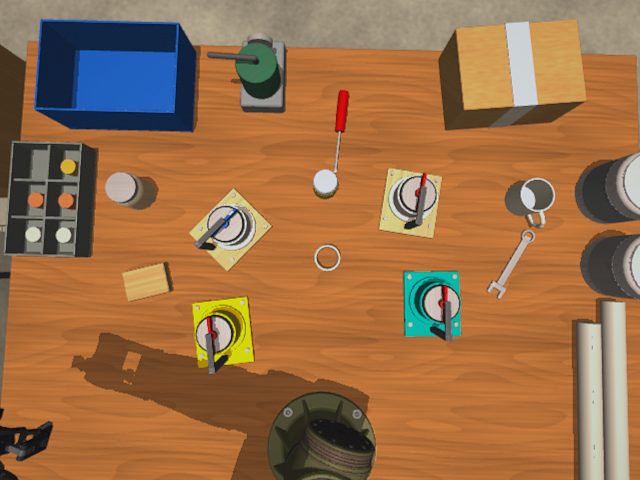

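View pics/scene0.png

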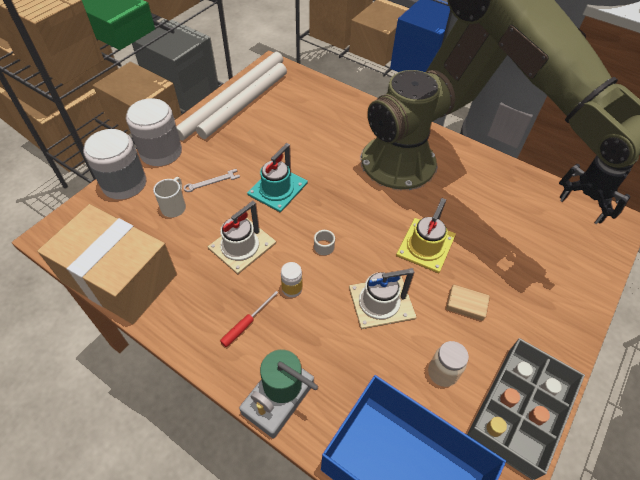

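Candidates with red nuts in the top view are the plywood stand at (415,197), the turquoise one at (440,303) and the yellow one at (213,333). Only (415,197) has the plywood foot and white stub. The blue nut is at (230,227). I'll confirm with a crop.

Run:
```python
from h import *
a=cv2.imread("pics/top0.png")[150:250,365:465]; b=cv2.imread("pics/scene0.png")[185:275,200:290]
cv2.imwrite("pics/crop0.png",np.hstack([cv2.resize(a,(400,400),interpolation=2),cv2.resize(b,(400,400),interpolation=2)]))
```

```text
(no output)
```

View pics/crop0.png

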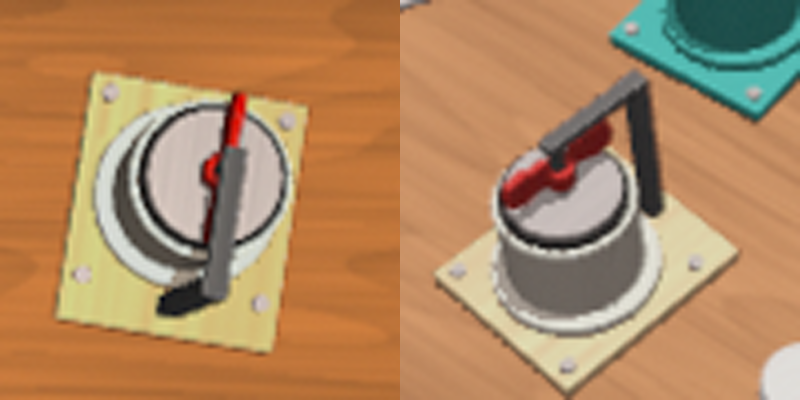

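Run:
```python
from h import *
c=calibration("top")
f=lambda u,v:(365+u/4,150+v/4)
cs=[onz(c,*f(*p),.012) for p in [(95,72),(310,107),(272,352),(57,318)]]
print(np.round(cs,3),np.mean(cs,0)); print([np.linalg.norm(cs[i]-cs[i-1]) for i in range(4)])
print("washer c",onz(c,*f(213,175),.0964), "top arm tip",onz(c,*f(236,148),.144),"post top",onz(c,*f(216,292),.144))
print("dia",onz(c,*f(146,175),.0964)-onz(c,*f(281,175),.0964))
print("wing tip",onz(c,*f(239,95),.132), onz(c,*f(209,243),.12))
s=calibration("scene"); g=lambda u,v:(200+u*90/400,185+v*90/400)
g2=lambda u,v:g(u-400,v)
print("scene washer",onz(s,*g2(563,193),.0964),"arm tip",onz(s,*g2(552,142),.144),"post",onz(s,*g2(637,80),.144))
```

```text
[[ 0.65  -0.146  0.012]
 [ 0.632 -0.274  0.012]
 [ 0.486 -0.253  0.012]
 [ 0.503 -0.126  0.012]] [ 0.56754884 -0.19990124  0.012     ]
[np.float64(0.14880507931011894), np.float64(0.12924975450090787), np.float64(0.14798644244728779), np.float64(0.12788979954157975)]
washer c [ 0.57637534 -0.19910032  0.0964    ] top arm tip [ 0.58324102 -0.20075043  0.144     ] post top [ 0.50777466 -0.19104146  0.144     ]
dia [-0.00183861  0.07366189  0.        ]
wing tip [ 0.61364079 -0.20481388  0.132     ] [ 0.53609879 -0.19226893  0.12      ]
scene washer [ 0.5789168  -0.19633341  0.0964    ] arm tip [ 0.5782937 -0.198318   0.144    ] post [ 0.51088667 -0.1882882   0.144     ]
```

The plywood stand is confirmed. Both cameras put its nut axis at about (0.577,-0.198), with the post at about 172°, towards the robot. The wing lies nearly along the arm. I'll approach with the fingers shut, high over the bench, and the jaw axis turned parallel to the bracket arm.

```bash
python3 -m jog '[0.1,-0.16,0.08,0,0,-0.1,-1, 0.2,-0.32,0.08,0,0,-0.2,-1, 0.3,-0.48,0.08,0,0,-0.3,-1, 0.4,-0.64,0.08,0,0,-0.4,-1, 0.5,-0.8,0.08,0,0,-0.5,-1, 0.6,-0.96,0.08,0,0,-0.6,-1, 0.6,-0.96,0.08,0,0,-0.6,-1]' 20
```

```text
t: 1.02
eef_pos: [0.3553, 0.167, 0.2777]
eef_rot: [-1.742, -2.614, 0.0]
force: [0.1, 1.0, 0.7]
opening: -0.0
```

```bash
python3 -m jog '[0.1,-0.16,0,0,0,-0.1,-1, 0.2,-0.32,0,0,0,-0.2,-1, 0.32,-0.5,0,0,0,-0.3,-1, 0.44,-0.7,0,0,0,-0.34,-1, 0.44,-0.7,0,0,0,-0.34,-1, 0.44,-0.7,0,0,0,-0.34,-1, 0.44,-0.7,0,0,0,-0.34,-1, 0.44,-0.7,0,0,0,-0.34,-1]'
python3 - <<'E'
from h import *
print(monitor.sense()["eef_pos"]);print(calibration("wrist")); save("wrist","w1.png")
E
```

```text
t: 2.02
eef_pos: [0.5757, -0.1851, 0.2763]
eef_rot: [-2.371, -2.058, 0.002]
force: [-0.9, 0.3, -0.7]
opening: 0.0001
[ 0.57567369 -0.18505446  0.27626936]
{'intrinsics': array([[413.63359924,   0.        , 318.05948357],
       [  0.        , 413.63359924, 238.20756511],
       [  0.        ,   0.        ,   1.        ]]), 'position': array([ 0.58523404, -0.12067742,  0.41082595]), 'orientation': array([-0.26060378,  0.0206529 , -0.13968001])}
```

View pics/w1.png

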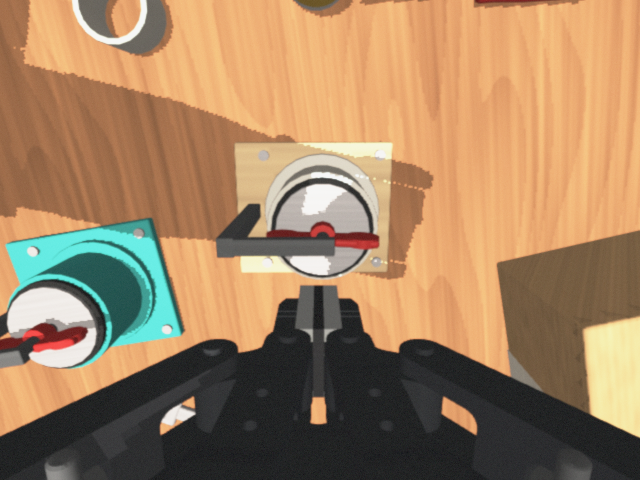

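Run:
```python
from h import *
c=calibration("wrist")
im=cv2.imread("pics/w1.png")
hsv=cv2.cvtColor(im,cv2.COLOR_BGR2HSV)
m=((hsv[...,0]<8)|(hsv[...,0]>172))&(hsv[...,1]>150)&(hsv[...,2]>60)
m[:, :250]=0; m[:200]=0; m[270:]=0
ys,xs=np.nonzero(m); print(xs.min(),xs.max(),ys.min(),ys.max())
print("red right end",onz(c,379,241,.132),onz(c,379,246,.108),"left",onz(c,266,237,.12))
print("washer",onz(c,323,228,.0964))
for p in [(274,228),(373,228),(323,180),(323,276)]: print(onz(c,*p,.0964))
print("armtip",onz(c,335,245,.144),"post",onz(c,219,247,.144))
cr=im[160:300,210:400]; cv2.imwrite("pics/c1.png",cv2.resize(cr,(760,560),interpolation=2))
```

```text
267 378 222 249
red right end [ 0.61573172 -0.2010041   0.132     ] [ 0.61799616 -0.21196232  0.108     ] left [ 0.53587549 -0.1900985   0.12      ]
washer [ 0.57736203 -0.19484198  0.0964    ]
[ 0.53937147 -0.18952092  0.0964    ]
[ 0.61610881 -0.20026897  0.0964    ]
[ 0.58246415 -0.157712    0.0964    ]
[ 0.57193566 -0.23433159  0.0964    ]
armtip [ 0.58485684 -0.19617012  0.144     ] post [ 0.50737652 -0.18673779  0.144     ]
```

View pics/c1.png

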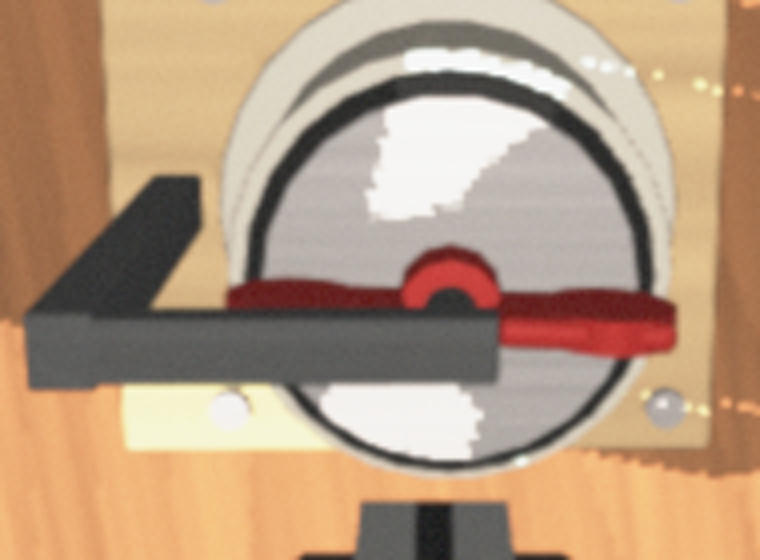

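Run:
```python
from h import *
c=calibration("wrist"); s=monitor.sense(); R=cv2.Rodrigues(s["eef_rot"])[0]; print(np.round(R,3))
for dz in (-.0,.008,.021):
  for dx in (-.011,.011):
    for dy in (-.0075,.0075): print(dz,dx,dy,proj(c,s["eef_pos"]+R@[dx,dy,dz]).round(1))
im=cv2.imread("pics/w1.png")[260:460,220:420]; cv2.imwrite("pics/c2.png",cv2.resize(im,(600,600),interpolation=2))
```

```text
[[ 0.14   0.99  -0.002]
 [ 0.99  -0.14   0.001]
 [ 0.001 -0.002 -1.   ]]
-0.0 -0.011 -0.0075 [297.  345.3]
-0.0 -0.011 0.0075 [338.5 345.3]
-0.0 0.011 -0.0075 [296.2 288.5]
-0.0 0.011 0.0075 [339.3 288.5]
0.008 -0.011 -0.0075 [298.  334.6]
0.008 -0.011 0.0075 [337.5 334.6]
0.008 0.011 -0.0075 [297.3 280.3]
0.008 0.011 0.0075 [338.2 280.3]
0.021 -0.011 -0.0075 [299.5 319.3]
0.021 -0.011 0.0075 [336.  319.3]
0.021 0.011 -0.0075 [298.9 268.6]
0.021 0.011 0.0075 [336.7 268.6]
```

View pics/c2.png

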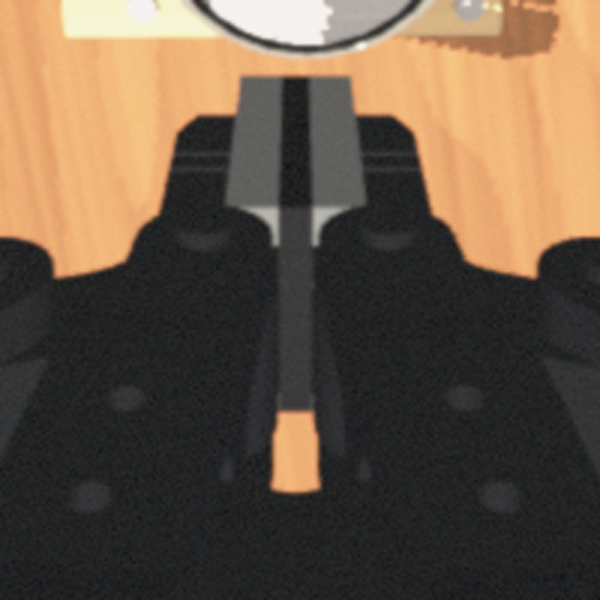

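Run:
```python
from h import *
c=calibration("wrist"); s=monitor.sense(); R=cv2.Rodrigues(s["eef_rot"])[0]
for nm,u,v in [("tip",220+240/3,260+75/3),("blackedge",220+185/3,260+117/3),("padtop",220+228/3,260+205/3),("lobe",220+150/3,260+215/3),("link",220+130/3,260+262/3),("knob",220+0/3,260+240/3),("knobR",400,345),("outerlink",205,345),("gap",220+290/3,260+490/3)]:
  p,d=ray(c,u,v); p=R.T@(p-s["eef_pos"]); d=R.T@d
  for X in (.011,.0135): 
    q=p+d*(X-p[0])/d[0]; print(nm,X,q.round(4))
```

```text
tip 0.011 [ 0.011  -0.0063  0.0033]
tip 0.0135 [ 0.0135 -0.006  -0.0031]
blackedge 0.011 [ 0.011  -0.0118 -0.0092]
blackedge 0.0135 [ 0.0135 -0.0112 -0.0149]
padtop 0.011 [ 0.011  -0.006  -0.0296]
padtop 0.0135 [ 0.0135 -0.0058 -0.0344]
lobe 0.011 [ 0.011  -0.0131 -0.0315]
lobe 0.0135 [ 0.0135 -0.0125 -0.0363]
link 0.011 [ 0.011  -0.0138 -0.0399]
link 0.0135 [ 0.0135 -0.0132 -0.0443]
knob 0.011 [ 0.011  -0.0257 -0.0361]
knob 0.0135 [ 0.0135 -0.0245 -0.0407]
knobR 0.011 [ 0.011   0.0212 -0.0387]
knobR 0.0135 [ 0.0135  0.0202 -0.0431]
outerlink 0.011 [ 0.011  -0.029  -0.0387]
outerlink 0.0135 [ 0.0135 -0.0277 -0.0432]
gap 0.011 [ 0.011  -0.0001 -0.0679]
gap 0.0135 [ 0.0135 -0.0001 -0.071 ]
```

```bash
python3 -m jog '[0.059,0.023,0,0,0,0,-1, 0.059,0.023,-0.1,0,0,0,-1, 0.059,0.023,-0.2,0,0,0,-1, 0.059,0.023,-0.28,0,0,0,-1, 0.059,0.023,-0.314,0,0,0,-1, 0.059,0.023,-0.314,0,0,0,-1, 0.059,0.023,-0.314,0,0,0,-1]'
python3 - <<'E'
from h import *
s=monitor.sense();print(s["eef_pos"],s["force"]); save("wrist","w2.png")
C=np.array([.5775,-.1965])
for a in range(40,-151,-10):
  q=C+.034*np.array([np.cos(np.radians(a)),np.sin(np.radians(a))]); print(a,np.round((q-s["eef_pos"][:2])/.5,3))
E
```

```text
t: 2.95
eef_pos: [0.6055, -0.1722, 0.1217]
eef_rot: [2.371, 2.06, 0.001]
force: [-0.5, -0.1, 0.7]
opening: 0.0001
[ 0.60550708 -0.17220644  0.12172738] [-0.47417089 -0.10635223  0.67754659]
40 [-0.004 -0.005]
30 [ 0.003 -0.015]
20 [ 0.008 -0.025]
10 [ 0.011 -0.037]
0 [ 0.012 -0.049]
-10 [ 0.011 -0.06 ]
-20 [ 0.008 -0.072]
-30 [ 0.003 -0.083]
-40 [-0.004 -0.092]
-50 [-0.012 -0.101]
-60 [-0.022 -0.107]
-70 [-0.033 -0.112]
-80 [-0.044 -0.116]
-90 [-0.056 -0.117]
-100 [-0.068 -0.116]
-110 [-0.079 -0.112]
-120 [-0.09  -0.107]
-130 [-0.1   -0.101]
-140 [-0.108 -0.092]
-150 [-0.115 -0.083]
```

View pics/w2.png

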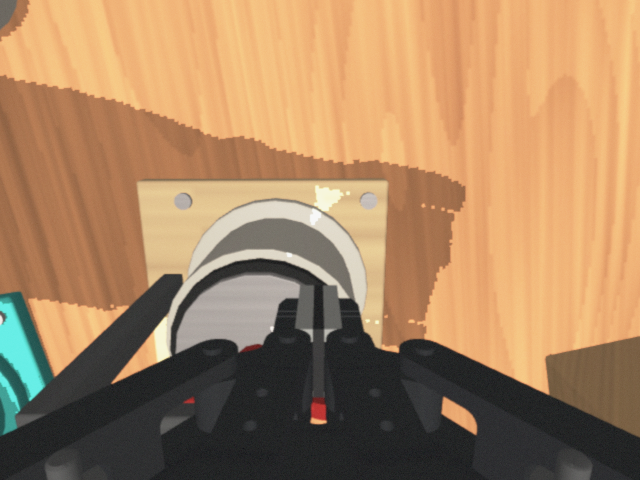

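The fingertip is beside the exposed wing, on its +y side. Starting stroke 1 gently, first half.

```bash
python3 -m jog '[-0.004,-0.005,-0.004,0,0,0,-1, 0.003,-0.015,-0.004,0,0,0,-1, 0.008,-0.025,-0.004,0,0,0,-1, 0.011,-0.037,-0.004,0,0,0,-1, 0.012,-0.049,-0.004,0,0,0,-1, 0.011,-0.06,-0.004,0,0,0,-1, 0.008,-0.072,-0.004,0,0,0,-1, 0.003,-0.083,-0.004,0,0,0,-1, -0.004,-0.092,-0.004,0,0,0,-1, -0.012,-0.101,-0.004,0,0,0,-1]'
python3 - <<'E'
from h import *
s=monitor.sense();print(s["eef_pos"],s["force"]); save("top","t3.png"); save("wrist","w3.png")
a=cv2.imread("pics/top"+"0.png")[150:250,365:465]; b=cv2.imread("pics/t3.png")[130:250,345:465];d=cv2.imread("pics/w3.png")
cv2.imwrite("pics/c3.png",np.hstack([cv2.resize(b,(400,400),interpolation=2),cv2.resize(d[180:480,120:420],(400,400))]))
C=np.array([.5775,-.1965])
for a in range(-50,-151,-10):
  q=C+.034*np.array([np.cos(np.radians(a)),np.sin(np.radians(a))]); print(a,np.round((q-s["eef_pos"][:2])/.5,3))
E
```

```text
t: 4.25
eef_pos: [0.5993, -0.2232, 0.1198]
eef_rot: [2.371, 2.06, 0.001]
force: [1.8, 1.6, 0.5]
opening: 0.0001
[ 0.59928323 -0.22315056  0.11978569] [1.80663603 1.62069828 0.54963405]
-50 [0.    0.001]
-60 [-0.01  -0.006]
-70 [-0.02  -0.011]
-80 [-0.032 -0.014]
-90 [-0.044 -0.015]
-100 [-0.055 -0.014]
-110 [-0.067 -0.011]
-120 [-0.078 -0.006]
-130 [-0.087  0.001]
-140 [-0.096  0.01 ]
-150 [-0.102  0.019]
```

View pics/c3.png

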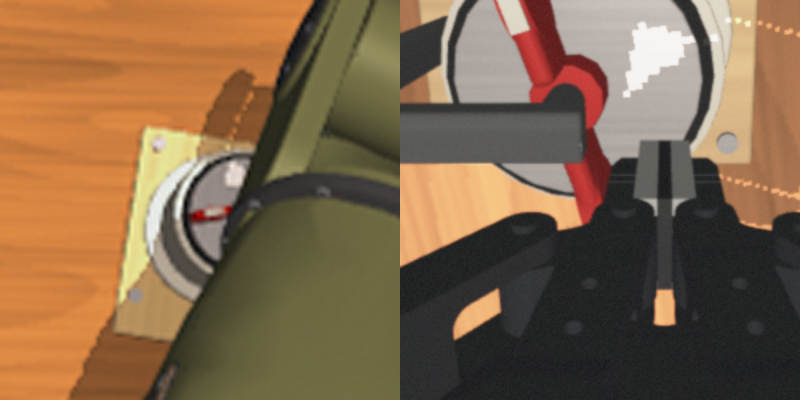

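The nut turns with about 2.4 N, and the dabbed wing has come out from under the arm, now pointing to about 100°. Finishing stroke 1 to azimuth -142°.

```bash
python3 -m jog '[-0.01,-0.006,0,0,0,0,-1, -0.02,-0.011,0,0,0,0,-1, -0.032,-0.014,0,0,0,0,-1, -0.044,-0.015,0,0,0,0,-1, -0.055,-0.014,0,0,0,0,-1, -0.067,-0.011,0,0,0,0,-1, -0.078,-0.006,0,0,0,0,-1, -0.087,0.001,0,0,0,0,-1, -0.096,0.01,0,0,0,0,-1, -0.096,0.01,0,0,0,0,-1]'
python3 - <<'E'
from h import *
s=monitor.sense();print(s["eef_pos"],s["force"]); save("wrist","w4.png")
E
```

```text
t: 5.6
eef_pos: [0.5508, -0.2181, 0.1199]
eef_rot: [2.371, 2.06, 0.0]
force: [-0.2, -1.8, 1.3]
opening: -0.0001
[ 0.55082473 -0.21810996  0.1198956 ] [-0.16996975 -1.75335978  1.31173871]
```

View pics/w4.png

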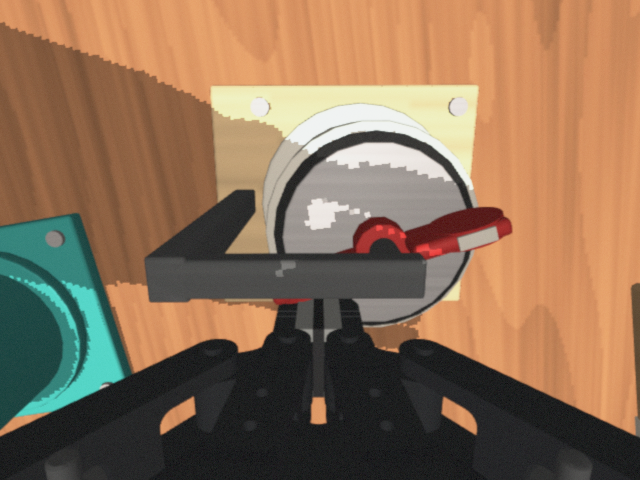

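Stroke 1 is done, about 164° turned, and the dabbed wing now lies at about +8°. I'll back off, lift over the arm and set down behind it.

```bash
python3 -m jog '[0.008,-0.009,0,0,0,0,-1, 0.008,-0.009,0.04,0,0,0,-1, 0.008,-0.009,0.1,0,0,0,-1, 0.02,-0.005,0.11,0,0,0,-1, 0.098,0.1,0.11,0,0,0,-1, 0.098,0.1,0.11,0,0,0,-1, 0.098,0.1,0.11,0,0,0,-1, 0.098,0.1,0.05,0,0,0,-1, 0.098,0.1,0,0,0,0,-1, 0.098,0.1,0,0,0,0,-1, 0.098,0.1,0,0,0,0,-1]'
cat > k.py <<'E'
from h import *
import sys
s=monitor.sense();print(s["t"],s["eef_pos"],s["force"]); save("wrist",sys.argv[1])
C=np.array([.5775,-.1965])
for a in range(int(sys.argv[2]),-151,-10):
  q=C+.034*np.array([np.cos(np.radians(a)),np.sin(np.radians(a))]); print(a,np.round((q-s["eef_pos"][:2])/.5,3))
E
python3 k.py w5.png 50
```

```text
t: 7.02
eef_pos: [0.6001, -0.169, 0.1209]
eef_rot: [2.371, 2.058, 0.001]
force: [-0.8, 0.3, 0.2]
opening: 0.0001
7.025 [ 0.60010206 -0.16901879  0.12090067] [-0.78136645  0.28622892  0.24843789]
50 [-0.001 -0.003]
40 [ 0.007 -0.011]
30 [ 0.014 -0.021]
20 [ 0.019 -0.032]
10 [ 0.022 -0.043]
0 [ 0.023 -0.055]
-10 [ 0.022 -0.067]
-20 [ 0.019 -0.078]
-30 [ 0.014 -0.089]
-40 [ 0.007 -0.099]
-50 [-0.001 -0.107]
-60 [-0.011 -0.114]
-70 [-0.022 -0.119]
-80 [-0.033 -0.122]
-90 [-0.045 -0.123]
-100 [-0.057 -0.122]
-110 [-0.068 -0.119]
-120 [-0.079 -0.114]
-130 [-0.089 -0.107]
-140 [-0.097 -0.099]
-150 [-0.104 -0.089]
```

View pics/w5.png

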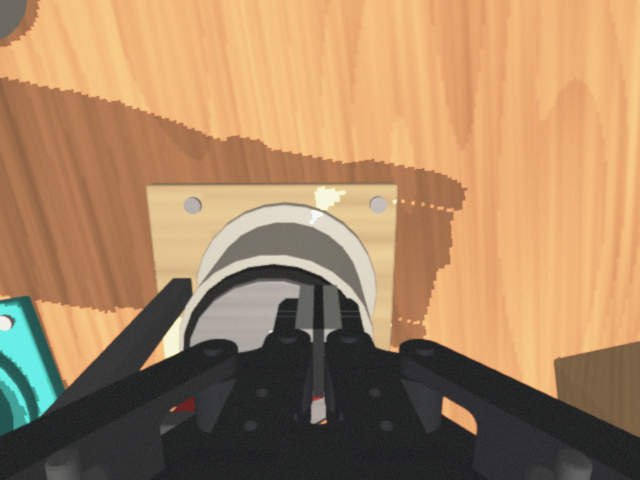

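The finger is behind the dabbed wing. The start turn isn't known, so I'll push in short calls of 40–50° or less and check the force each time. Even an unexpected stop then stays well below 35 N.

```bash
python3 -m jog '[0.007,-0.011,-0.002,0,0,0,-1, 0.014,-0.021,-0.002,0,0,0,-1, 0.019,-0.032,-0.002,0,0,0,-1, 0.022,-0.043,-0.002,0,0,0,-1, 0.023,-0.055,-0.002,0,0,0,-1, 0.022,-0.067,-0.002,0,0,0,-1]' ; python3 k.py w6.png -10
```

```text
t: 7.82
eef_pos: [0.6113, -0.2027, 0.1201]
eef_rot: [2.371, 2.058, 0.002]
force: [-0.6, 3.0, 0.3]
opening: 0.0001
7.825 [ 0.61127964 -0.20270663  0.1200991 ] [-0.6056379   3.00421819  0.27113243]
-10 [-0.001  0.001]
-20 [-0.004 -0.011]
-30 [-0.009 -0.022]
-40 [-0.015 -0.031]
-50 [-0.024 -0.04 ]
-60 [-0.034 -0.046]
-70 [-0.044 -0.051]
-80 [-0.056 -0.055]
-90 [-0.068 -0.056]
-100 [-0.079 -0.055]
-110 [-0.091 -0.051]
-120 [-0.102 -0.046]
-130 [-0.111 -0.04 ]
-140 [-0.12  -0.031]
-150 [-0.126 -0.022]
```

```bash
python3 -m jog '[-0.004,-0.011,0,0,0,0,-1, -0.009,-0.022,0,0,0,0,-1, -0.015,-0.031,0,0,0,0,-1, -0.024,-0.04,0,0,0,0,-1, -0.034,-0.046,0,0,0,0,-1]' ; python3 k.py w7.png -60
```

```text
t: 8.5
eef_pos: [0.5939, -0.2268, 0.1202]
eef_rot: [2.371, 2.057, 0.002]
force: [1.5, 1.4, 0.2]
opening: -0.0
8.5 [ 0.59385655 -0.2268338   0.12021937] [1.53560155 1.38386368 0.16130377]
-60 [0.001 0.002]
-70 [-0.009 -0.003]
-80 [-0.021 -0.006]
-90 [-0.033 -0.007]
-100 [-0.045 -0.006]
-110 [-0.056 -0.003]
-120 [-0.067  0.002]
-130 [-0.076  0.009]
-140 [-0.085  0.017]
-150 [-0.092  0.027]
```

View pics/w7.png

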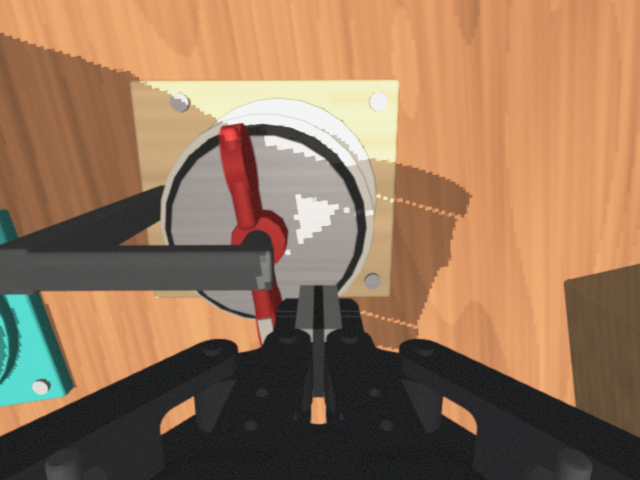

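```bash
python3 -m jog '[-0.009,-0.003,0,0,0,0,-1, -0.021,-0.006,0,0,0,0,-1, -0.033,-0.007,0,0,0,0,-1, -0.045,-0.006,0,0,0,0,-1, -0.056,-0.003,0,0,0,0,-1]' ; python3 k.py w8.png -110
```

```text
t: 9.18
eef_pos: [0.565, -0.2287, 0.1203]
eef_rot: [2.371, 2.056, 0.001]
force: [2.6, -0.2, -0.8]
opening: -0.0001
9.175 [ 0.56498248 -0.22867229  0.12029121] [ 2.62267544 -0.20051978 -0.75389133]
-110 [0.002 0.   ]
-120 [-0.009  0.005]
-130 [-0.019  0.012]
-140 [-0.027  0.021]
-150 [-0.034  0.03 ]
```

```bash
python3 -m jog '[-0.009,0.005,0,0,0,0,-1, -0.019,0.012,0,0,0,0,-1, -0.027,0.021,0,0,0,0,-1, -0.029,0.024,0,0,0,0,-1, -0.029,0.024,0,0,0,0,-1]' ; python3 k.py w9.png -140
```

```text
t: 9.85
eef_pos: [0.55, -0.2164, 0.1202]
eef_rot: [2.371, 2.057, 0.0]
force: [1.0, -1.3, 0.2]
opening: -0.0002
9.85 [ 0.54995665 -0.21639118  0.12024951] [ 0.98607367 -1.25601379  0.20030775]
-140 [ 0.003 -0.004]
-150 [-0.004  0.006]
```

View pics/w9.png

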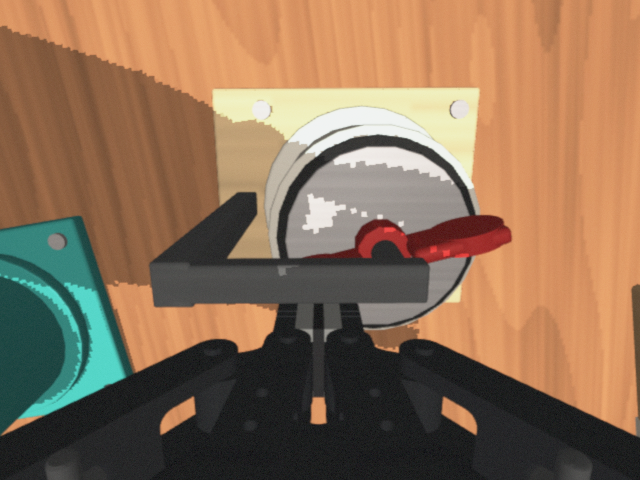

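Stroke 2 is done, about 342° in total, still at drag force. Next, over the arm again for stroke 3.

```bash
python3 -m jog '[0.008,-0.009,0,0,0,0,-1, 0.008,-0.009,0.04,0,0,0,-1, 0.008,-0.009,0.1,0,0,0,-1, 0.02,-0.005,0.11,0,0,0,-1, 0.1,0.095,0.11,0,0,0,-1, 0.1,0.095,0.11,0,0,0,-1, 0.1,0.095,0.11,0,0,0,-1, 0.1,0.095,0.05,0,0,0,-1, 0.1,0.095,-0.004,0,0,0,-1, 0.1,0.095,-0.006,0,0,0,-1, 0.1,0.095,-0.006,0,0,0,-1]' ; python3 k.py w10.png 50
```

```text
t: 11.28
eef_pos: [0.6001, -0.1697, 0.1182]
eef_rot: [2.372, 2.056, 0.001]
force: [-0.7, 0.2, -0.5]
opening: 0.0004
11.275 [ 0.60012507 -0.16967595  0.11818738] [-0.66699495  0.21133022 -0.52820952]
50 [-0.002 -0.002]
40 [ 0.007 -0.01 ]
30 [ 0.014 -0.02 ]
20 [ 0.019 -0.03 ]
10 [ 0.022 -0.042]
0 [ 0.023 -0.054]
-10 [ 0.022 -0.065]
-20 [ 0.019 -0.077]
-30 [ 0.014 -0.088]
-40 [ 0.007 -0.097]
-50 [-0.002 -0.106]
-60 [-0.011 -0.113]
-70 [-0.022 -0.118]
-80 [-0.033 -0.121]
-90 [-0.045 -0.122]
-100 [-0.057 -0.121]
-110 [-0.069 -0.118]
-120 [-0.079 -0.113]
-130 [-0.089 -0.106]
-140 [-0.097 -0.097]
-150 [-0.104 -0.088]
```

View pics/w10.png

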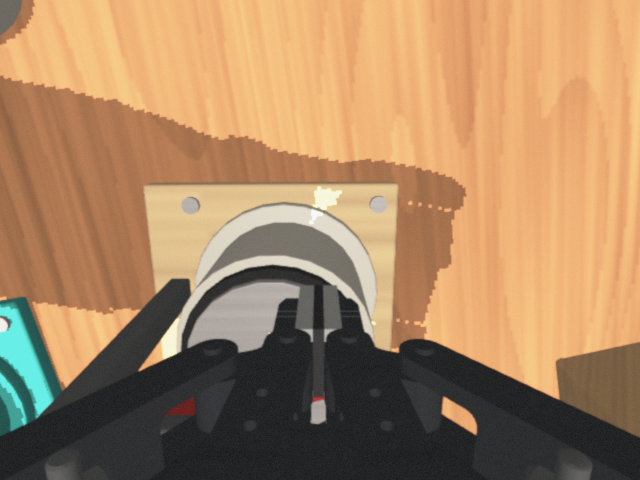

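```bash
python3 -m jog '[0.007,-0.01,0,0,0,0,-1, 0.014,-0.02,0,0,0,0,-1, 0.019,-0.03,0,0,0,0,-1, 0.022,-0.042,0,0,0,0,-1, 0.023,-0.054,0,0,0,0,-1, 0.022,-0.065,0,0,0,0,-1]' ; python3 k.py w11.png -10
```

```text
t: 12.08
eef_pos: [0.6113, -0.2024, 0.1185]
eef_rot: [2.371, 2.055, 0.002]
force: [-0.2, 2.0, -0.2]
opening: -0.0002
12.075 [ 0.61133692 -0.20242902  0.11847822] [-0.23685499  2.02218946 -0.16975758]
-10 [-0.001  0.   ]
-20 [-0.004 -0.011]
-30 [-0.009 -0.022]
-40 [-0.016 -0.032]
-50 [-0.024 -0.04 ]
-60 [-0.034 -0.047]
-70 [-0.044 -0.052]
-80 [-0.056 -0.055]
-90 [-0.068 -0.056]
-100 [-0.079 -0.055]
-110 [-0.091 -0.052]
-120 [-0.102 -0.047]
-130 [-0.111 -0.04 ]
-140 [-0.12  -0.032]
-150 [-0.127 -0.022]
```

```bash
python3 -m jog '[-0.004,-0.011,0,0,0,0,-1, -0.009,-0.022,0,0,0,0,-1, -0.016,-0.032,0,0,0,0,-1, -0.024,-0.04,0,0,0,0,-1]' ; python3 k.py w12.png -50
```

```text
t: 12.62
eef_pos: [0.5991, -0.2235, 0.1186]
eef_rot: [2.371, 2.054, 0.002]
force: [1.9, 0.9, 0.1]
opening: -0.0001
12.625 [ 0.59906    -0.2234685   0.11863052] [1.91038421 0.91735531 0.14220191]
-50 [0.001 0.002]
-60 [-0.009 -0.005]
-70 [-0.02 -0.01]
-80 [-0.031 -0.013]
-90 [-0.043 -0.014]
-100 [-0.055 -0.013]
-110 [-0.066 -0.01 ]
-120 [-0.077 -0.005]
-130 [-0.087  0.002]
-140 [-0.095  0.01 ]
-150 [-0.102  0.02 ]
```

```bash
python3 -m jog '[-0.009,-0.005,0,0,0,0,-1, -0.02,-0.01,0,0,0,0,-1, -0.031,-0.013,0,0,0,0,-1, -0.043,-0.014,0,0,0,0,-1]' ; python3 k.py w13.png -90
```

```text
t: 13.18
eef_pos: [0.5768, -0.231, 0.1187]
eef_rot: [2.371, 2.054, 0.002]
force: [2.5, -0.7, -0.8]
opening: -0.0001
13.175 [ 0.57679474 -0.23104876  0.11867099] [ 2.47707621 -0.67594834 -0.81515611]
-90 [0.001 0.001]
-100 [-0.01   0.002]
-110 [-0.022  0.005]
-120 [-0.033  0.01 ]
-130 [-0.042  0.017]
-140 [-0.051  0.025]
-150 [-0.057  0.035]
```

```bash
python3 -m jog '[-0.01,0.002,0,0,0,0,-1, -0.022,0.005,0,0,0,0,-1, -0.033,0.01,0,0,0,0,-1]' ; python3 k.py w14.png -120
```

```text
t: 13.6
eef_pos: [0.5593, -0.226, 0.1187]
eef_rot: [2.372, 2.054, 0.001]
force: [1.9, -0.5, 0.5]
opening: -0.0006
13.6 [ 0.55931689 -0.2260349   0.11867257] [ 1.93001632 -0.4772101   0.52308551]
-120 [0.002 0.   ]
-130 [-0.007  0.007]
-140 [-0.016  0.015]
-150 [-0.023  0.025]
```

View pics/w14.png

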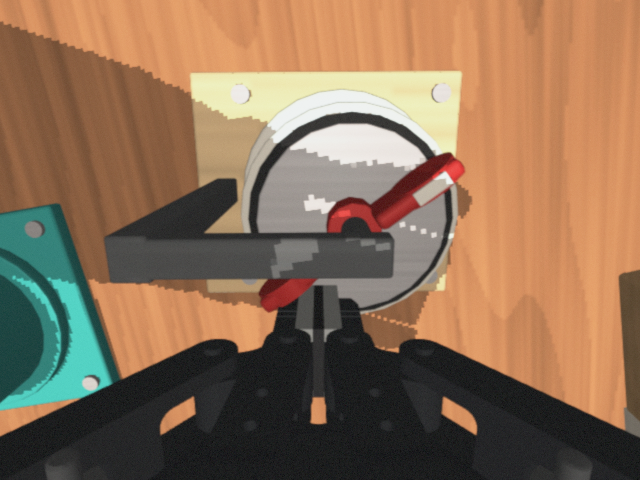

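```bash
python3 -m jog '[-0.007,0.007,0,0,0,0,-1, -0.016,0.015,0,0,0,0,-1, -0.018,0.018,0,0,0,0,-1, -0.018,0.018,0,0,0,0,-1]' ; python3 k.py w15.png -140
```

```text
t: 14.15
eef_pos: [0.5498, -0.2167, 0.1186]
eef_rot: [2.372, 2.054, 0.0]
force: [0.2, -2.1, 0.5]
opening: -0.0002
14.15 [ 0.54977515 -0.21665518  0.11860717] [ 0.19448774 -2.07333198  0.48507695]
-140 [ 0.003 -0.003]
-150 [-0.003  0.006]
```

View pics/w15.png

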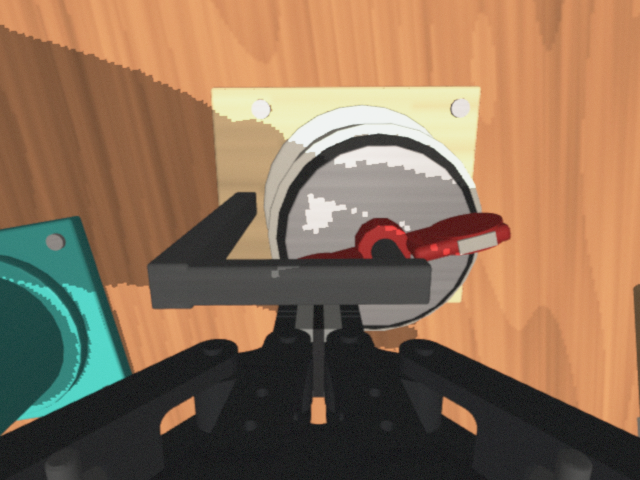

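The nut is at about 520° out of 544° at most. Setting up the last short stroke with small increments.

```bash
python3 -m jog '[0.008,-0.009,0,0,0,0,-1, 0.008,-0.009,0.04,0,0,0,-1, 0.008,-0.009,0.1,0,0,0,-1, 0.02,-0.005,0.11,0,0,0,-1, 0.1,0.095,0.11,0,0,0,-1, 0.1,0.095,0.11,0,0,0,-1, 0.1,0.095,0.11,0,0,0,-1, 0.1,0.095,0.05,0,0,0,-1, 0.1,0.095,-0.002,0,0,0,-1, 0.1,0.095,-0.004,0,0,0,-1, 0.1,0.095,-0.004,0,0,0,-1]' ; python3 k.py w16.png 50 | head -12
```

```text
t: 15.58
eef_pos: [0.6, -0.1699, 0.1176]
eef_rot: [2.372, 2.053, 0.001]
force: [1.3, 0.4, -1.2]
opening: 0.0002
15.575 [ 0.5999526  -0.16994957  0.11755363] [ 1.3425138   0.40119892 -1.16793226]
50 [-0.001 -0.001]
40 [ 0.007 -0.009]
30 [ 0.014 -0.019]
20 [ 0.019 -0.03 ]
10 [ 0.022 -0.041]
0 [ 0.023 -0.053]
-10 [ 0.022 -0.065]
-20 [ 0.019 -0.076]
-30 [ 0.014 -0.087]
-40 [ 0.007 -0.097]
-50 [-0.001 -0.105]
```

```bash
python3 -m jog '[0.007,-0.009,0,0,0,0,-1, 0.014,-0.019,0,0,0,0,-1, 0.019,-0.03,0,0,0,0,-1, 0.019,-0.03,0,0,0,0,-1]' ; python3 k.py w17.png 20 | head -12
```

```text
t: 16.12
eef_pos: [0.6098, -0.1853, 0.1179]
eef_rot: [2.372, 2.052, 0.002]
force: [0.5, 1.2, 1.4]
opening: 0.0001
16.125 [ 0.60983967 -0.18525372  0.11785454] [0.52799343 1.16807599 1.35112704]
20 [-0.001  0.001]
10 [ 0.002 -0.011]
0 [ 0.003 -0.022]
-10 [ 0.002 -0.034]
-20 [-0.001 -0.046]
-30 [-0.006 -0.056]
-40 [-0.013 -0.066]
-50 [-0.021 -0.075]
-60 [-0.031 -0.081]
-70 [-0.041 -0.086]
-80 [-0.053 -0.089]
```

```bash
python3 -m jog '[0.002,-0.011,0,0,0,0,-1, 0.002,-0.011,0,0,0,0,-1]' ; python3 -m jog '[0.001,-0.011,0,0,0,0,-1,0.001,-0.011,0,0,0,0,-1]'; python3 k.py w18.png 0 | head -12
```

```text
t: 16.42
eef_pos: [0.6108, -0.1907, 0.1178]
eef_rot: [2.372, 2.052, 0.002]
force: [-0.3, 1.2, 0.6]
opening: -0.0
t: 16.68
eef_pos: [0.6112, -0.1962, 0.1177]
eef_rot: [2.373, 2.053, 0.002]
force: [-2.2, 6.5, -0.0]
opening: 0.0003
16.675 [ 0.6111654  -0.19615055  0.1176788 ] [-2.17041718  6.46079775 -0.01775811]
0 [ 0.001 -0.001]
-10 [-0.    -0.013]
-20 [-0.003 -0.024]
-30 [-0.008 -0.035]
-40 [-0.015 -0.044]
-50 [-0.024 -0.053]
-60 [-0.033 -0.06 ]
-70 [-0.044 -0.065]
-80 [-0.056 -0.068]
-90 [-0.067 -0.069]
-100 [-0.079 -0.068]
```

The force has risen to 6.8 N, which looks like the stop. One more small push to confirm.

```bash
python3 -m jog '[0,-0.008,0,0,0,0,-1, 0,-0.008,0,0,0,0,-1]' ; python3 -m jog '[0,-0.006,0,0,0,0,-1,0,-0.006,0,0,0,0,-1]'; python3 k.py w19.png 0 | head -2
```

```text
t: 16.98
eef_pos: [0.6111, -0.1993, 0.1176]
eef_rot: [2.374, 2.054, 0.004]
force: [-1.3, 10.5, 2.5]
opening: -0.0003
t: 17.23
eef_pos: [0.6112, -0.2012, 0.1176]
eef_rot: [2.375, 2.056, 0.005]
force: [-1.1, 11.1, 2.8]
opening: 0.0002
17.225 [ 0.61123993 -0.2012202   0.11756959] [-1.11542869 11.12659436  2.82048136]
0 [0.001 0.009]
```

View pics/w19.png

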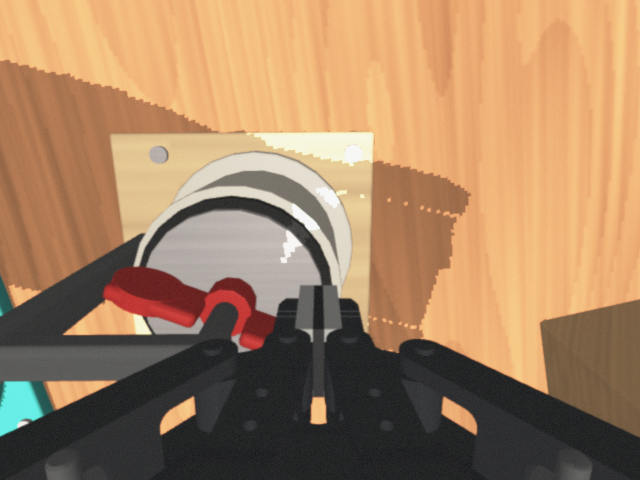

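The springy stop is reached: 11 N and rising with push. Backing off and lifting clear; then I'll check by camera that the nut sits at the stop.

```bash
python3 -m jog '[0,0.01,0,0,0,0,-1, 0,0.03,0,0,0,0,-1, -0.005,0.05,0,0,0,0,-1, -0.01,0.065,0,0,0,0,-1, -0.01,0.065,0.05,0,0,0,-1, -0.01,0.065,0.12,0,0,0,-1, -0.01,0.065,0.22,0,0,0,-1, -0.01,0.065,0.3,0,0,0,-1, -0.05,0.04,0.32,0,0,0,-1, -0.05,0.04,0.32,0,0,0,-1, -0.05,0.04,0.32,0,0,0,-1]' ; python3 k.py w20.png 0 | head -1
python3 - <<'E'
from h import *
cr=cv2.imread("pics/w20.png")[160:300,210:400]; cv2.imwrite("pics/c20.png",cv2.resize(cr,(760,560),interpolation=2))
E
```

```text
t: 18.65
eef_pos: [0.5863, -0.1809, 0.277]
eef_rot: [2.375, 2.056, 0.005]
force: [-0.1, -0.2, 0.1]
opening: -0.0002
18.65 [ 0.58627626 -0.18087715  0.27696234] [-0.10486161 -0.23022746  0.08631338]
```

View pics/c20.png

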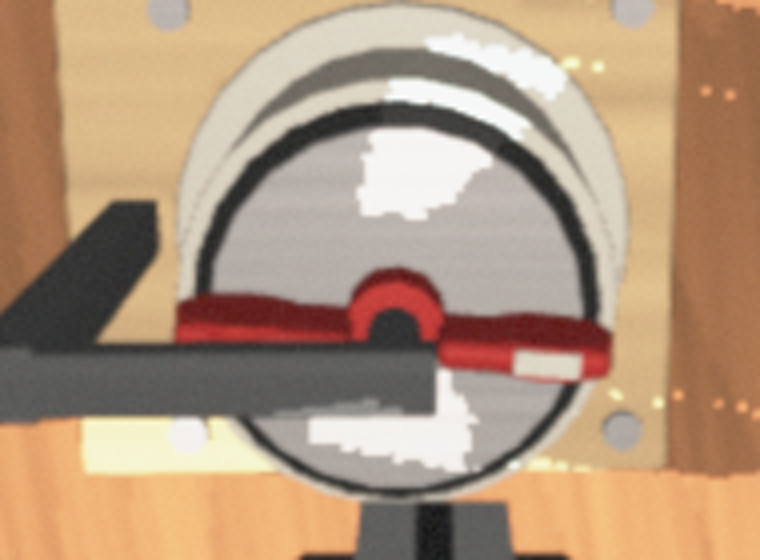

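The dabbed wing started at about 172° and now rests at about -12°. That's about 544° (9.5 rad) of clockwise turning, which matches full travel. It also sprang back from the stop. Last check is the rest of the bench.

Run:
```python
from h import *
save("scene","s21.png")
a=cv2.imread("pics/scene0.png").astype(int);b=cv2.imread("pics/s21.png").astype(int)
for n,(u0,v0,u1,v1) in dict(blue=(345,265,415,330),tin=(275,258,308,300),coupling=(310,228,340,256),jar=(430,340,470,388),wrench=(180,165,245,195),driver=(215,290,280,348),mug=(150,175,190,220),block=(445,285,492,320)).items():
  d=np.abs(a-b)[v0:v1,u0:u1].max(2); print(n,(d>40).mean().round(3))
print(monitor.sense()["force"],monitor.sense()["dq"].round(3))
```

```text
blue 0.0
tin 0.0
coupling 0.062
jar 0.0
wrench 0.353
driver 0.0
mug 0.0
block 0.0
[-0.31774152 -0.24579781 -0.34615019] [ 0.002 -0.001 -0.002  0.     0.001 -0.003]
```

View pics/s21.png

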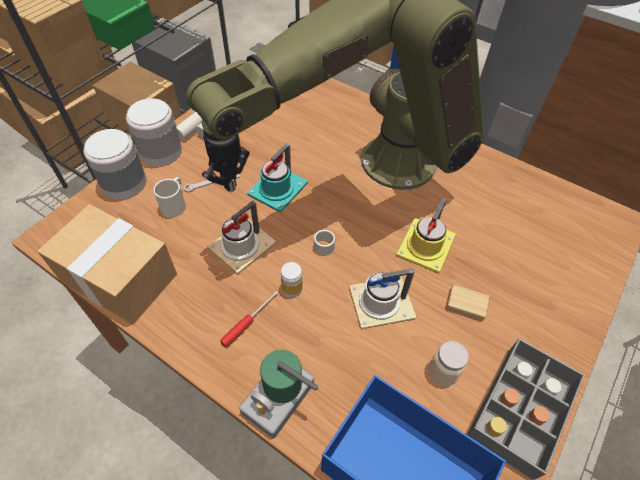

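Everything is where it was. The coupling difference is only the arm's shadow, and the wrench is partly hidden by the gripper, which never went near it. Handing in.

```bash
python3 -c "
from plant import ctrl; print(ctrl.sign_off())"
```

```text
the job is handed in; nothing more can be done
None
```

The red wing nut on the plywood stand is down on its springy stop, and I handed the job in at about 19 s. I ran it down with the shut fingertips in three long strokes and one short one, lifting over the bracket arm between strokes.

- **Nut turn:** the white-dabbed wing went round about 544° clockwise, from 172° to -12°, which matches the full 9.5 rad. The angle is read from the wrist pictures; I did not measure the nut's height separately.
- **Force:** the sampled readings stayed at about 2–3 N while turning, then rose to about 11 N at the stop. The wings sprang back after release. I only read the force at the end of each short push, not continuously.
- **Blue nut and other items:** the before-and-after scene pictures show no change at the blue nut, tin, jar, screwdriver, mug or wood block.
- **Two checks that differed:** the coupling's picture changed slightly, which I put down to the arm's shadow. The wrench was partly hidden by the gripper, so I couldn't fully confirm it, but the gripper never came down near it.
- **Robot at the end:** it hovers with the tool at 0.277 m, at rest and with about 0 N on it.

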